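# Clear a decorating stand in a pottery studio

## Task

Clear the turning stand: first turn its brake collar round to the locked mark; then move every cup, gently because the clay is still soft (grip it with no more than about 30 N), to stand foot up as it is now, wholly on the ware board. When the bat is empty, lift it straight up and level off its two pins by its rib and lay it down centred and square on the bat rest, leaving the other things on the table alone.

Things in the scene. Friction and masses are not known exactly. Their poses are not given: they have to be found in the camera images.
- collar (a joint): brake collar of the stand: a dark steel ring (68 mm across) captive round a fixed steel core, with one upright round handle post. Angle in rad, growing counter-clockwise seen from above, 0 to 1.6 (it has stops only there); the locked mark is at 1.20, give or take 0.1. It turns against a light drag (about 3 N at the post) and stays where it is left.
- collar_post (a point): point on the axis of the collar's handle post, 14 mm below its top. The post is a plain steel cylinder 16 mm in diameter, 79 mm tall, its top 99 mm above the table, 50 mm from the collar's axis; it goes round with the collar. z axis up.
- collar_axis (a point): point on the collar's upright turning axis, at the same height as collar_post (85 mm above the table). Fixed on the stand.
- lock_mark (a point): where collar_post lies when the collar is locked. The mark seen on the stand is a white bar, 44 by 12 mm, lying radially on the foot beside the collar, centred 78 mm from the collar's axis: the post must come in line with it.
- head_top (a point): centre of the top of the stand's round aluminium wheel head (190 mm across, 70 mm above the table; the head does not turn). Two steel pins 10 mm in diameter with chamfered tips stand 20 mm above the head, 80 mm either side of this point along its y axis. The collar is 165 mm from it along +y.
- bat_rib (a point): centre of the bat's lifting rib. The bat is a square-edged plywood plate, 280 mm (its x) by 250 mm (its y) by 12 mm thick, 0.4 to 0.65 kg; it starts on the wheel head with the two pins through its tight holes (11.5 mm), pins showing 8 mm above it. The rib, 18 mm thick (x), 90 mm long (y), stands 44 mm high in the middle of the bat's top. This point lies 38 mm above the bat's underside, 18 mm below the top of the rib, 26 mm above the plate. z axis up.
- rest_top (a point): centre, at the height of their tops (30 mm above the table), of the bat rest: two parallel wooden battens 210 mm long (along x), 24 mm wide, 130 mm apart centre to centre, fixed to the table. The bat laid on it rests flat across both, its sides square with the battens (either way round).
- board_top (a point): centre of the top of the ware board, a flat light-wood board 400 mm (x) by 170 mm (y), 12 mm thick, lying fixed on the table.
- cup0_mid (a point): centre (half-way up) of a squat grey clay cup that stands upside down, foot up, on the bat (None if this cup is absent, as up to two may be). A plain solid cylinder to the gripper: 60 mm in diameter, 39 mm tall, with a foot ring 46 mm across and 5 mm tall on top: 44 mm in all; 0.14 to 0.22 kg. z axis up.
- cup1_mid (a point): centre (half-way up) of a squat grey clay cup that stands upside down, foot up, on the bat (None if this cup is absent, as up to two may be). A plain solid cylinder to the gripper: 60 mm in diameter, 39 mm tall, with a foot ring 46 mm across and 5 mm tall on top: 44 mm in all; 0.14 to 0.22 kg. z axis up.
- cup2_mid (a point): centre (half-way up) of a squat grey clay cup that stands upside down, foot up, on the bat (None if this cup is absent, as up to two may be). A plain solid cylinder to the gripper: 60 mm in diameter, 39 mm tall, with a foot ring 46 mm across and 5 mm tall on top: 44 mm in all; 0.14 to 0.22 kg. z axis up.
- cup3_mid (a point): centre (half-way up) of a squat grey clay cup that stands upside down, foot up, on the bat (None if this cup is absent, as up to two may be). A plain solid cylinder to the gripper: 60 mm in diameter, 39 mm tall, with a foot ring 46 mm across and 5 mm tall on top: 44 mm in all; 0.14 to 0.22 kg. z axis up.
- stick: wooden modelling stick, 160 mm; a bystander, not part of the job: leave it alone.
- brush: brush, 170 mm; a bystander, not part of the job: leave it alone.
- loop_tool: trimming tool with a wire loop, 175 mm; a bystander, not part of the job: leave it alone.
- scraper: flat wooden scraper, 90 by 50 mm; a bystander, not part of the job: leave it alone.
- dish: small white dish, 76 mm across, 20 mm high; a bystander, not part of the job: leave it alone.

How it is judged (in metres and radians):
On the way, in this order (a step that is already met when the one before it is completed fails the run):
1. the brake collar is at its locked mark (value of joint collar between 1.1 and 1.3 rad), for 0.2 s.
2. every cup stands foot up on the ware board (all of step 1 and x of cup0_mid in the frame of board_top between -0.18 and 0.18 m and y of cup0_mid in the frame of board_top between -0.065 and 0.065 m and z of cup0_mid in the frame of board_top between 0.016 and 0.028 m and angle between each of cup0_mid, cup1_mid, cup2_mid, cup3_mid's own z axis and vertical below 0.12 rad and x of cup1_mid in the frame of board_top between -0.18 and 0.18 m and y of cup1_mid in the frame of board_top between -0.065 and 0.065 m and z of cup1_mid in the frame of board_top between 0.016 and 0.028 m and x of cup2_mid in the frame of board_top between -0.18 and 0.18 m and y of cup2_mid in the frame of board_top between -0.065 and 0.065 m and z of cup2_mid in the frame of board_top between 0.016 and 0.028 m and x of cup3_mid in the frame of board_top between -0.18 and 0.18 m and y of cup3_mid in the frame of board_top between -0.065 and 0.065 m and z of cup3_mid in the frame of board_top between 0.016 and 0.028 m), for 0.2 s.
3. the bat is lifted straight up clear of the pins, level (z of bat_rib in the frame of head_top above 0.062 m and horizontal distance between bat_rib and head_top below 0.03 m and angle between bat_rib's own z axis and vertical below 0.12 rad), for 0.1 s.
4. the bat lies on the bat rest (horizontal distance between bat_rib and rest_top below 0.025 m and z of bat_rib in the frame of rest_top between 0.032 and 0.044 m and angle between bat_rib's own z axis and vertical below 0.06 rad and angle between the x axis of bat_rib and the x axis of rest_top, either way round below 0.17 rad), for 0.2 s.
At the end, for the whole second after the job is handed in: Collar within 0.1 rad of the locked mark (1.20); every cup upright, foot up, on the ware board (centre within 180 mm along and 65 mm across of the board's centre); the bat flat on the bat rest, within 25 mm of its centre and 0.17 rad of square; all at rest (all of step 2 and all of step 4 and linear speed of each of bat, cup0, cup1, cup2, cup3 below 0.02 m/s); the robot touches nothing.
It fails at once if the bat is tilted by more than 0.15 rad (angle between bat_rib's own z axis and vertical above 0.15 rad).
It fails at once if a cup is squeezed hard (the two fingers together press on it with more than 100 N) (contact force between any of cup0, cup1, cup2, cup3 and the fingers above 100 N).
It fails at once if another thing on the table is pushed 40 mm or more aside (distance of any of stick, brush, loop_tool, scraper, dish from where it was at the start of the episode above 0.04 m).
Of cup0, cup1, cup2, cup3 only 2 to 4 are there at a start; the rules pass over those that are not, and their reading is None.
At some moment in a run one of cup0, cup1, cup2, cup3 may be knocked a few centimetres aside while the robot is not near it.
It also fails if it takes over 210 s, if anything falls off the work surface, if the arm or the gripper's body presses on something with over 40 N, if the wrist force passes 120 N, or if a joint passes its speed limit or range.

## Robot

A 7-joint arm with a two-finger parallel gripper is mounted at the origin on the work surface. World frame = base frame: x ahead of the robot, y to its left, z up, the work surface at z = 0. Lengths are in mm, angles in rad, forces in N, time in s.
With the tool pointing down it reaches from about 350 to 900 mm from the base axis. Payload 8.1 kg.
Tool frame: the origin (TCP) lies between the finger pads; the fingertips stand env.tips_ahead ahead of it and the grasp point (between the pads) lies 2 mm behind it (env.tips_ahead is the distance from the TCP to the fingertips, in mm); x points along the fingers, y is the direction in which the jaws open and shut, and the axes are right-handed (so a half turn about x gives the same grasp; the last joint's range is limited). The gripper opens to 92 mm and grips with 3 to 60 N. Pads are 19 mm wide; open, the fingers measure 130 mm over their backs; the gripper's body (75 mm by 190 mm) begins 47 mm behind the grasp point.
Start: joints at [1.058, 0.434, 0.025, 1.573, -0.012, 1.134, -0.075], TCP at [248.995, -573.274, 220.142] pointing down, gripper open.
Joint ranges: [-2.62, 2.62], [-0.44, 2.09], [-1.27, 1.32], [0.08, 2.57], [-1.32, 4.46], [0.12, 2], [-2.74, 2.74]. Speed limits (rad/s): [2.22, 2.22, 3.01, 3.01, 3.14, 3.14, 3.14].

## Interface

Orientations are given as a unit quaternion [x, y, z, w].
In Python, from cell import env, solver, imaging, ticket gives the robot as it stands. Calls block until the motion is done:
- env.move_to(position, orientation): joint-space move of the TCP to a pose.
- env.move_l(position, rot=None, v=150): straight line of the TCP; rot=None keeps the orientation; v is the mean speed in mm/s.
- env.set_joints(angles): joint-space move.
- env.command_gripper(opening, f_grip=None): opening from 0.0 (shut) to 1.0 (fully open); f_grip is the grip in N (None keeps the last); returns when the fingers have stopped.
- env.pause(seconds).
- solver.inverse_kinematics(position, orientation): joint angles nearest the present ones, or None.
- env.observe(): the state.
- imaging.camera(name): name is "side" or "top" or "wrist"; returns the picture (400x640x3 uint8, red, green, blue); there is no depth.
- imaging.camera_info(name): a dict with "mtx" (3x3 intrinsics, pixels), "world_from_camera" (4x4, takes a point from camera to world coordinates); the wrist camera has in their place "mount" (4x4, takes a point from camera to tool coordinates, whose origin is the TCP and whose axes are the tool frame's). Camera axes: x right, y up, looking along -z (the intrinsics and any distortion apply to the point x, -y, -z); pixel columns grow to the right and rows downward; lengths in mm; the calibration is good to about 2 mm. The wrist camera is an equidistant fisheye: a pixel r from the principal point sees the ray r / f radians off the axis. A picture is of the moment at which its call begins: read the wrist's pose just before it. camera_info takes no time and is no camera call.
A pose or a line that the arm cannot do raises env.PlanningError and nothing moves.
- ticket.job_done(): hands the job in, once; it reports no verdict.
The state is a dict: "time": time; "joint_pos": joint angles; "joint_vel": joint speeds; "effort": joint torques, N m; "tool_pos": TCP position; "orientation": TCP orientation; "force": force on the tool from outside, world axes, zero at the start; "ft_torque": the same for the moment, N m; "grip_width": opening from 0.0 (shut) to 1.0 (fully open).
Only numpy, scipy, OpenCV 4.12 (cv2) and the standard library are available. Lean on these libraries where they do the work, as an engineer would, in place of code of your own. Each camera call takes 0.05 s, during which the arm holds its last target.

## Working session

There is one attempt and no reset: what is moved stays moved. The work goes in short steps, each a Python script; the robot and the scene stay as the last script left them, time stands still between calls to the robot, and variables do not carry over. Pictures are saved under pics/ and viewed, and the job is handed in when it is done.

```bash
ls; mkdir -p pics; python3 - <<'E'
from cell import env, solver, imaging, ticket
import cv2,numpy as np
np.set_printoptions(suppress=True,precision=3)
print(env.observe(), env.tips_ahead)
for n in ["side","top","wrist"]:
    print(n,imaging.camera_info(n))
    cv2.imwrite(f"pics/a_{n}.png",imaging.camera(n)[:,:,::-1])
E
```

```text
pics
{'time': 0.0, 'joint_pos': array([ 1.058,  0.435,  0.025,  1.574, -0.012,  1.134, -0.075]), 'joint_vel': array([-0.002,  0.002,  0.001, -0.   ,  0.001,  0.   , -0.002]), 'effort': array([ -0.   , -66.784,   0.985, -31.446,  -0.06 ,   0.043,   0.   ]), 'tool_pos': array([ 248.765, -572.819,  219.387]), 'orientation': array([-0.692, -0.144,  0.692, -0.143]), 'force': array([1.192, 0.185, 0.7  ]), 'ft_torque': array([-0.025, -0.008,  0.063]), 'grip_width': 1.0024200406552206} 17.0
side {'mtx': array([[408.627,   0.   , 316.816],
       [  0.   , 408.627, 194.618],
       [  0.   ,   0.   ,   1.   ]]), 'world_from_camera': array([[ -0.961,   0.141,  -0.238, 359.292],
       [ -0.276,  -0.498,   0.822, 832.592],
       [ -0.002,   0.856,   0.518, 636.405],
       [  0.   ,   0.   ,   0.   ,   1.   ]])}
top {'mtx': array([[494.297,   0.   , 322.134],
       [  0.   , 494.297, 197.   ],
       [  0.   ,   0.   ,   1.   ]]), 'world_from_camera': array([[   0.019,    0.978,   -0.206,  292.507],
       [  -1.   ,    0.018,   -0.005,   -7.536],
       [  -0.001,    0.206,    0.978, 1546.528],
       [   0.   ,    0.   ,    0.   ,    1.   ]])}
wrist {'mtx': array([[309.707,   0.   , 318.849],
       [  0.   , 309.707, 204.058],
       [  0.   ,   0.   ,   1.   ]]), 'mount': array([[  -0.   ,    0.293,   -0.956, -165.149],
       [   1.   ,   -0.   ,   -0.   ,    0.761],
       [  -0.   ,   -0.956,   -0.293,  -79.718],
       [   0.   ,    0.   ,    0.   ,    1.   ]])}
```

View pics/a_top.png

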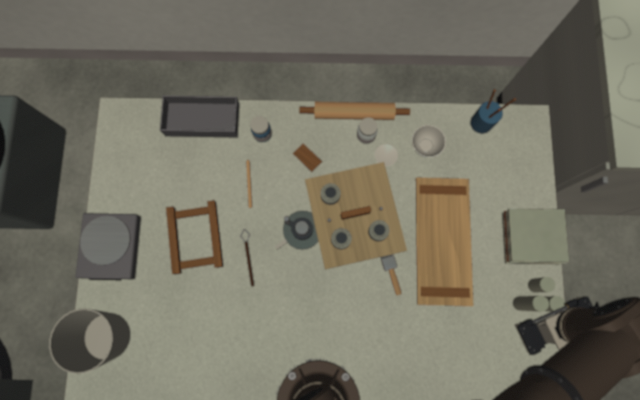

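View pics/a_side.png

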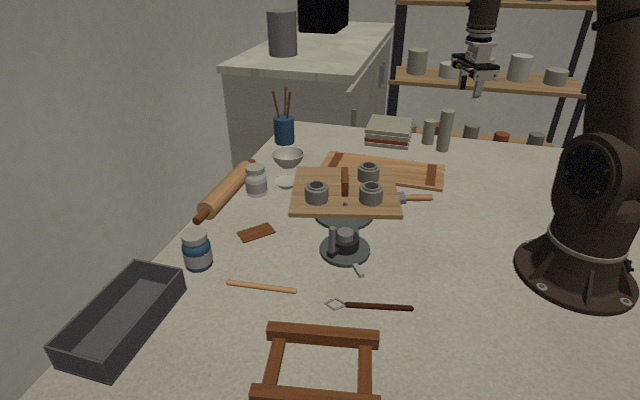

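View pics/a_wrist.png

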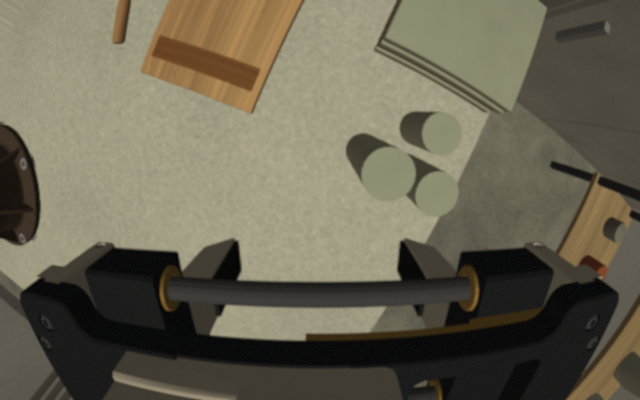

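```bash
cat > h.py <<'E'
from cell import env, solver, imaging, ticket
import cv2,numpy as np
from scipy.spatial.transform import Rotation as R
np.set_printoptions(suppress=True,precision=2)
def ray(n,px,pose=None):
    """px Nx2 -> origin, dirs (world). pose=(pos,quat) for wrist"""
    ci=imaging.camera_info(n); K=ci["mtx"]; px=np.atleast_2d(np.float64(px))
    u=(px-[K[0,2],K[1,2]])/[K[0,0],K[1,1]]
    if n=="wrist":
        r=np.linalg.norm(u,axis=1)+1e-12
        d=np.c_[np.sin(r)*u[:,0]/r,np.sin(r)*u[:,1]/r,np.cos(r)]
        T=np.eye(4);T[:3,:3]=R.from_quat(pose[1]).as_matrix();T[:3,3]=pose[0]
        M=T@ci["mount"]
    else:
        d=np.c_[u,np.ones(len(u))]; M=ci["world_from_camera"]
    d=d*[1,-1,-1]
    return M[:3,3], d@M[:3,:3].T
def plane(n,px,z,pose=None):
    o,d=ray(n,px,pose); return o+d*((z-o[2])/d[:,2])[:,None]
def proj(n,P,pose=None):
    ci=imaging.camera_info(n);K=ci["mtx"]
    if n=="wrist":
        T=np.eye(4);T[:3,:3]=R.from_quat(pose[1]).as_matrix();T[:3,3]=pose[0];M=T@ci["mount"]
    else: M=ci["world_from_camera"]
    p=(np.atleast_2d(P)-M[:3,3])@M[:3,:3]*[1,-1,-1]
    if n=="wrist":
        rr=np.linalg.norm(p[:,:2],axis=1)+1e-12; th=np.arctan2(rr,p[:,2]); u=p[:,:2]/rr[:,None]*th[:,None]
    else: u=p[:,:2]/p[:,2:]
    return u*[K[0,0],K[1,1]]+[K[0,2],K[1,2]]
def meet(rays):
    """least-squares point of rays [(o,d)...], and residual"""
    A=np.zeros((3,3));b=np.zeros(3)
    Ps=[]
    for o,d in rays:
        d=np.ravel(d)/np.linalg.norm(d);P=np.eye(3)-np.outer(d,d);A+=P;b+=P@o;Ps.append((P,o))
    x=np.linalg.solve(A,b); return x,[np.linalg.norm(P@(x-o)) for P,o in Ps]
def down(a):
    """tool x down, jaw (tool y) along angle a in the world xy plane"""
    y=np.array([np.cos(a),np.sin(a),0]);x=np.array([0,0,-1.]);return R.from_matrix(np.c_[x,y,np.cross(x,y)]).as_quat()
def snap(n,name,box=None,s=1):
    o=env.observe(); im=imaging.camera(n); bgr=im[:,:,::-1].copy()
    v=bgr
    if box: v=v[box[1]:box[3],box[0]:box[2]]
    if s!=1: v=cv2.resize(v,None,fx=s,fy=s,interpolation=cv2.INTER_CUBIC)
    cv2.imwrite(f"pics/{name}.png",v); cv2.imwrite(f"pics/full_{name}.png",bgr)
    np.save(f"pics/{name}.npy",np.r_[o["tool_pos"],o["orientation"]])
    return bgr,(o["tool_pos"],o["orientation"])
E
python3 - <<'E'
from h import *
a=cv2.imread("pics/a_top.png");cv2.imwrite("pics/b_top.png",cv2.resize(a[130:310,150:480][:, :],None,fx=2.4,fy=2.4,interpolation=cv2.INTER_CUBIC))
a=cv2.imread("pics/a_side.png");cv2.imwrite("pics/b_side.png",cv2.resize(a[140:290,270:450],None,fx=4,fy=4,interpolation=cv2.INTER_CUBIC))
E
```

```text
(no output)
```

View pics/b_top.png

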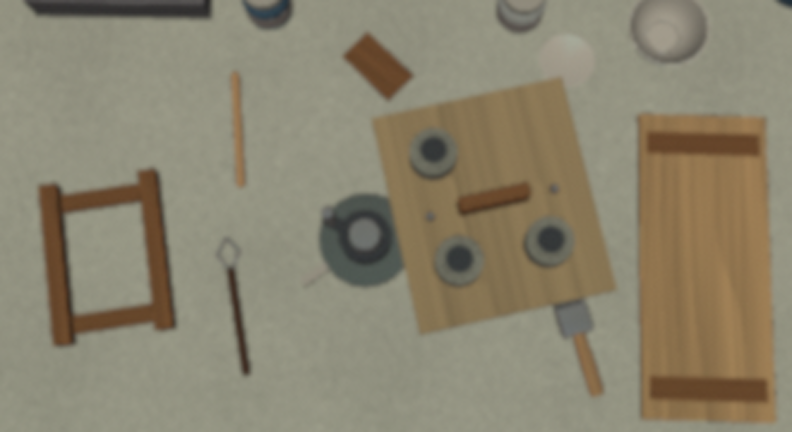

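View pics/b_side.png

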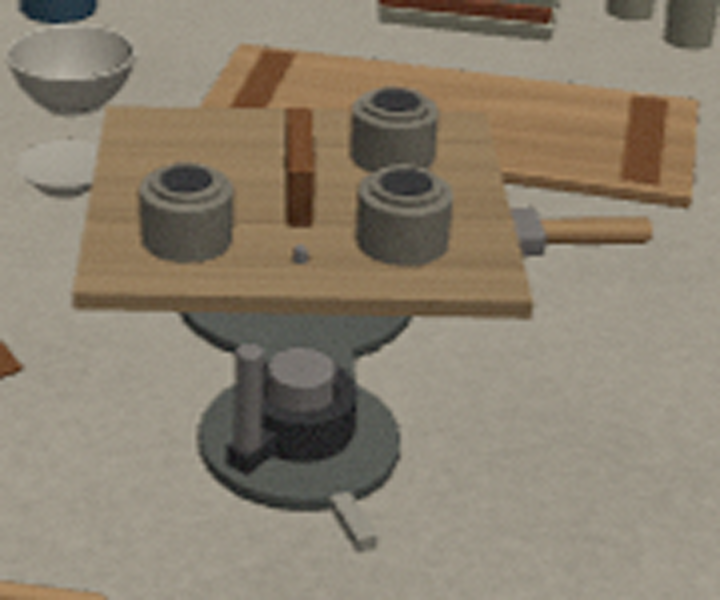

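```bash
python3 - <<'E'
from h import *
def b(x,y): return [150+x/2.4,130+y/2.4]
for n,p,z in [("rib",b(494,195),126),("core",b(365,233),60),("post",b(327,213),99),("c1",b(433,150),126),("c2",b(460,259),126),("c3",b(550,239),126),("mark",b(313,278),5),
 ("boardTL",b(640,114),12),("TR",b(766,118),12),("BR",b(776,420),12),("BL",b(642,418),12),
 ("restUL",b(40,186),30),("UR",b(157,170),30),("BR",b(175,328),30),("BL",b(52,344),30),("scr",b(575,320),5),("han",b(600,393),5),("dish",b(566,58),10)]:
    print(n,plane("top",p,z)[0])
E
```

```text
rib [551.46 -99.76 126.  ]
core [511.69  58.81  60.  ]
post [530.   104.69  99.  ]
c1 [606.15 -24.74 126.  ]
c2 [472.51 -59.23 126.  ]
c3 [ 498.76 -167.57  126.  ]
mark [459.5  127.33   5.  ]
boardTL [ 685.5  -301.23   12.  ]
TR [ 683.07 -468.85   12.  ]
BR [ 289.99 -464.64   12.  ]
BL [ 289.33 -295.46   12.  ]
restUL [570.03 484.61  30.  ]
UR [594.04 333.71  30.  ]
BR [390.07 297.96  30.  ]
BL [367.12 452.44  30.  ]
scr [ 411.46 -212.92    5.  ]
han [ 319.49 -243.9     5.  ]
dish [ 762.04 -203.51   10.  ]
```

```bash
python3 - <<'E'
from h import *
q=down(np.pi/2)
for i,p in enumerate([(470,-110,330),(470,20,330)]):
    j=solver.inverse_kinematics(p,q);print(j)
    env.move_to(p,q); env.pause(.2); b,po=snap("wrist",f"w{i}");print(po)
print(env.observe()["time"])
E
```

```text
[ 0.72  0.19 -0.71  1.68  0.13  1.31  1.56]
(array([ 469.92, -110.64,  329.79]), array([ 0.  ,  0.71, -0.  ,  0.71]))
[ 0.53  0.18 -0.79  1.71  0.14  1.31  1.28]
(array([470.17,  18.66, 329.84]), array([ 0.  ,  0.71, -0.  ,  0.71]))
3.1333
```

View pics/w0.png

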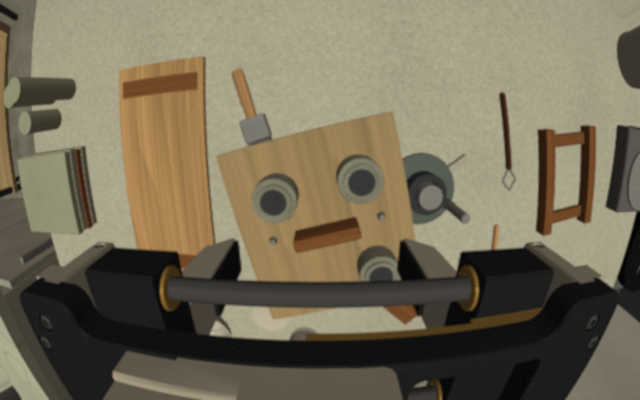

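View pics/w1.png

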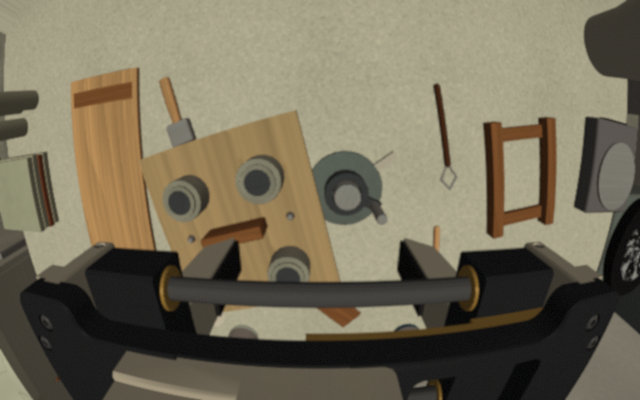

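```bash
python3 - <<'E'
from h import *
for i,(x0,y0) in enumerate([(215,100),(140,100)]):
    a=cv2.imread(f"pics/w{i}.png")
    cv2.imwrite(f"pics/wc{i}.png",cv2.resize(a[y0:y0+190,x0:x0+265],None,fx=3,fy=3,interpolation=cv2.INTER_CUBIC))
    g=cv2.cvtColor(a,cv2.COLOR_BGR2HSV)
    m=((g[:,:,2]<75)&(g[:,:,1]<70)).astype(np.uint8)
    n,l,s,c=cv2.connectedComponentsWithStats(m)
    for k in range(1,n):
        if 150<s[k,4]<2500: print(i,s[k],c[k])
E
```

```text
0 [  0   4  18  17 152] [ 8.12 12.36]
0 [ 618   27   22   61 1059] [629.96  56.66]
0 [  13   81   62   26 1103] [43.62 92.33]
0 [ 30 114  31  19 417] [ 44.55 122.13]
0 [ 606  126   34   85 1026] [618.42 166.76]
0 [ 66 153  16  79 205] [ 72.87 191.47]
0 [349 170  26  26 514] [361.37 182.16]
0 [ 407  171   57   49 1057] [428.78 192.69]
0 [261 190  25  25 484] [272.81 202.29]
0 [ 23 239  30  24 257] [ 37.01 250.46]
0 [359 248  33  24 254] [370.65 255.22]
0 [  0 387  21  13 185] [  9.36 394.56]
1 [  0  94  38  22 609] [ 16.63 103.15]
1 [ 575  117   24   94 1175] [586.87 163.  ]
1 [  0 122  27  19 354] [ 12.31 130.5 ]
1 [ 28 159  16  71 175] [ 35.13 193.21]
1 [ 324  169   58   49 1225] [349.11 192.  ]
1 [245 170  25  25 490] [256.76 182.32]
1 [191 178  17  33 225] [201.11 191.76]
1 [169 191  21  23 371] [178.87 202.52]
1 [  1 239  25  20 190] [ 12.87 248.39]
```

View pics/wc0.png

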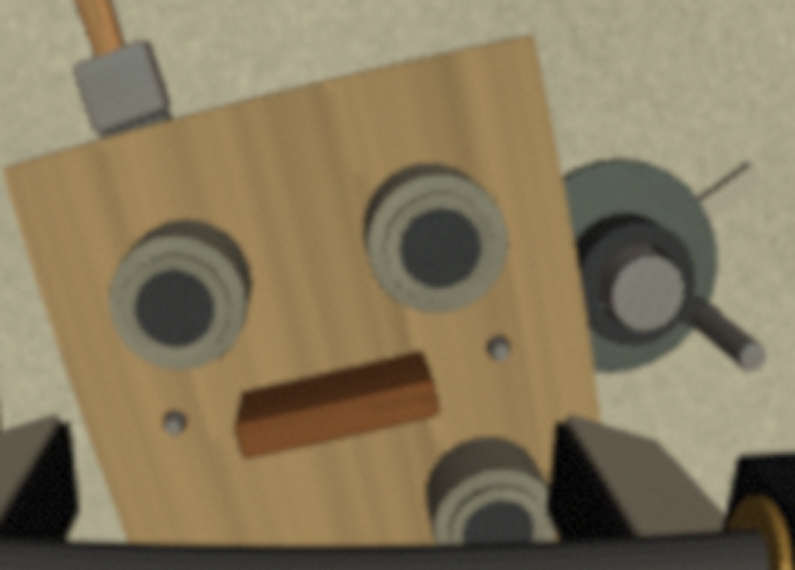

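View pics/wc1.png

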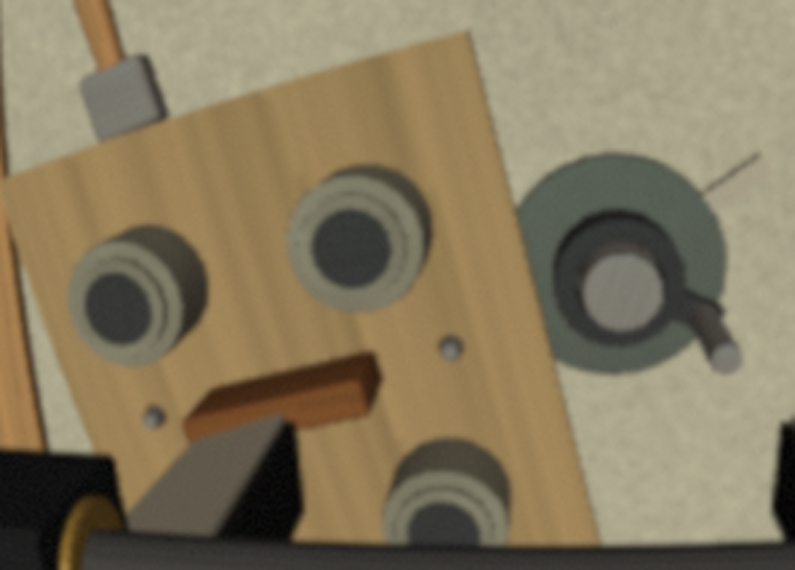

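```bash
python3 - <<'E'
from h import *
L=lambda i:(lambda a:(a[:3],a[3:]))(np.load(f"pics/w{i}.npy"))
c0=lambda x,y:(215+x/3,100+y/3); c1=lambda x,y:(140+x/3,100+y/3)
D={"cA":((361.4,182.2),(256.8,182.3)),"cB":((272.8,202.3),(178.9,202.5)),
"pin-":(c0(175,421),c1(153,416)),"pin+":(c0(499,346),c1(451,346)),"post":(c0(751,354),c1(726,358)),"core":(c0(648,293),c1(623,292)),
"batc":(c0(533,37),c1(467,32)),"ribR":(c0(437,411),c1(375,398)),"mark":(c0(725,181),c1(735,171)), "ribTR":(c0(424,352),c1(380,352))}
for k,(a,b) in D.items():
    x,r=meet([ray("wrist",a,L(0)),ray("wrist",b,L(1))]);print(k,x,np.array(r))
ps=plane("wrist",[c0(175,421),c0(499,346)],90,L(0));print(ps,ps.mean(0)); ps=plane("wrist",[c1(153,416),c1(451,346)],90,L(1));print(ps,ps.mean(0),np.diff(ps,axis=0))
for i,c in ((0,c0),(1,c1)):
    print("post@99",plane("wrist",D["post"][i],99,L(i)),"core@60",plane("wrist",D["core"][i],60,L(i)),[plane("wrist",D[k][i],126,L(i))[0] for k in("cA","cB")])
print("collar circle foot?", plane("wrist",c1(620,263),8,L(1)))
print("mark",plane("wrist",[c0(700,200),c0(750,163),c1(706,190),c1(758,155)],2,L(0))[:2],plane("wrist",[c1(706,190),c1(758,155)],2,L(1)))
E
```

```text
cA [476.08 -58.98 125.79] [0.02 0.02]
cB [ 501.61 -169.    126.47] [0.04 0.04]
pin- [ 571.11 -177.36   86.74] [0.12 0.12]
pin+ [533.86 -22.42  83.93] [0.05 0.05]
post [535.38 105.33  96.53] [0.36 0.36]
core [514.49  60.01  59.66] [0.02 0.02]
batc [389.29 -12.42  82.03] [0.03 0.03]
ribR [551.57 -55.1  112.87] [2.82 2.82]
mark [463.36 125.65   1.3 ] [0.67 0.67]
ribTR [539.01 -57.57  77.65] [0.07 0.07]
[[ 569.54 -176.83   90.  ]
 [ 531.8   -23.73   90.  ]] [ 550.67 -100.28   90.  ]
[[ 569.8  -175.83   90.  ]
 [ 531.7   -21.82   90.  ]] [550.75 -98.82  90.  ] [[-38.1  154.01   0.  ]]
post@99 [[534.11 103.92  99.  ]] core@60 [[514.37  59.87  60.  ]] [array([476.05, -59.01, 126.  ]), array([ 501.7 , -169.07,  126.  ])]
post@99 [[534.86 104.82  99.  ]] core@60 [[514.41  59.98  60.  ]] [array([476.02, -58.94, 126.  ]), array([ 501.79, -169.24,  126.  ])]
collar circle foot? [[512.82  62.96   8.  ]]
mark [[475.52 110.22   2.  ]
 [452.75 140.85   2.  ]] [[473.31 109.75   2.  ]
 [453.5  138.01   2.  ]]
```

```bash
python3 - <<'E'
from h import *
a=cv2.imread("pics/w1.png")[130:230,300:430]
b=cv2.imread("pics/a_side.png")[225:290,310:380]
f=lambda a,s,lo,hi:cv2.resize(np.clip((a.astype(float)-lo)*255/(hi-lo),0,255).astype(np.uint8),None,fx=s,fy=s,interpolation=cv2.INTER_CUBIC)
cv2.imwrite("pics/m1.png",f(a,6,110,200)); cv2.imwrite("pics/m2.png",f(b,8,100,220))
E
```

```text
(no output)
```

View pics/m1.png

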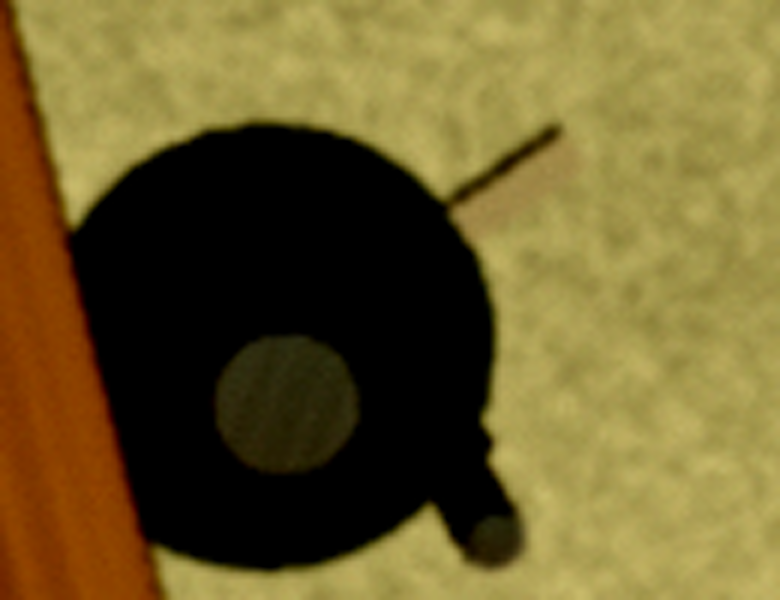

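View pics/m2.png

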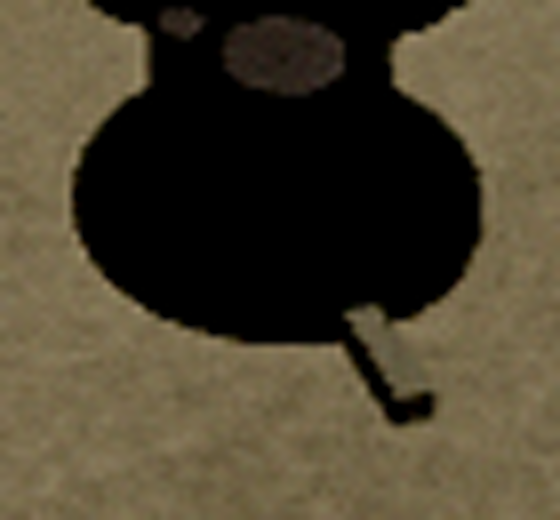

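```bash
python3 - <<'E'
from h import *
L=lambda i:(lambda a:(a[:3],a[3:]))(np.load(f"pics/w{i}.npy"))
w=lambda x,y:(300+x/6,130+y/6); s=lambda x,y:(310+x/8,225+y/8)
ax=np.array([513.5,60.3])
for a,b in ((w(570,152),s(412,392)),(w(465,222),s(372,315))):
    x,r=meet([ray("wrist",a,L(1)),ray("side",b)]);print(x,np.array(r))
    for z in (5,12,20):
        p=plane("wrist",a,z,L(1))[0];p2=plane("side",b,z)[0];print(z,p,np.hypot(*(p[:2]-ax)),np.arctan2(*(p[:2]-ax)[::-1]),p2,np.arctan2(*(p2[:2]-ax)[::-1]))
x,r=meet([ray("wrist",w(494,540),L(1)),ray("side",s(183,22))]);print("post",x,r)
x,r=meet([ray("wrist",w(287,404),L(1)),ray("side",s(284,55))]);print("core",x,r)
E
```

```text
[457.01 140.23   9.68] [1.38 1.38]
5 [459.05 141.47   5.  ] 97.74284839342396 2.1616646340173067 [456.34 135.26   5.  ] 2.2222985931532304
12 [458.08 139.71  12.  ] 96.83819009152484 2.1801149430369575 [455.26 142.99  12.  ] 2.1843964420630653
20 [456.97 137.7   20.  ] 95.84546703549393 2.2016188729397173 [454.03 151.82  20.  ] 2.1469856584410887
[475.24 111.87  10.45] [2.55 2.55]
5 [478.81 113.01   5.  ] 63.10251549451381 2.1529293826998517 [473.64 106.11   5.  ] 2.2868744517500392
12 [477.55 111.66  12.  ] 62.68618490741766 2.1814989825312585 [472.37 114.17  12.  ] 2.222935157003784
20 [476.12 110.11  20.  ] 62.27389230390004 2.214585947132774 [470.92 123.37  20.  ] 2.1646277108019745
post [534.   105.39  98.42] [np.float64(1.931246387166522), np.float64(1.9312463871666796)]
core [513.27  60.32  58.81] [np.float64(1.4182016373288187), np.float64(1.4182016373289004)]
```

```bash
cat > s1.py <<'E'
from h import *
ax=np.array([513.5,60.3]); t0=1.134; t1=2.19
best=None
for k in (-1,1):
    js=[solver.inverse_kinematics([*(ax+50*np.array([np.cos(t),np.sin(t)])),88],down(t+k*np.pi/2)) for t in (t0,t1)]
    print(k,js)
import sys
k=int(sys.argv[1]) if len(sys.argv)>1 else 0
if k:
    P=lambda t,z:[*(ax+50*np.array([np.cos(t),np.sin(t)])),z]
    env.command_gripper(0.5,15)
    env.move_to(P(t0,180),down(t0+k*np.pi/2)); env.move_l(P(t0,88),v=100)
    env.command_gripper(0.0,15); print(env.observe()["grip_width"]*92, env.observe()["force"])
    for t in np.linspace(t0,t1,8)[1:]:
        env.move_l(P(t,88),rot=down(t+k*np.pi/2),v=80)
        o=env.observe();print(o["tool_pos"],o["force"],o["grip_width"]*92)
    env.pause(.4)
    o=env.observe();d=o["tool_pos"][:2]-ax;print(np.arctan2(d[1],d[0]),np.hypot(*d),o["time"])
E
python3 s1.py
```

```text
-1 [array([-0.01,  0.49, -0.38,  1.89,  0.25,  0.8 , -0.96]), array([ 0.13,  0.46, -0.59,  2.  ,  0.35,  0.78, -0.04])]
1 [array([ 0.28,  0.6 , -0.82,  1.87,  0.55,  0.91,  1.91]), array([-1.09,  0.65,  1.15,  2.09, -0.77,  0.91, -2.01])]
```

```bash
python3 s1.py -1; python3 - <<'E'
from h import *
b,_=snap("side","p1",(270,140,450,290),4)
b,_=snap("wrist","p1w")
E
```

```text
-1 [array([-0.01,  0.49, -0.38,  1.89,  0.25,  0.8 , -0.96]), array([ 0.13,  0.46, -0.59,  2.  ,  0.35,  0.78, -0.04])]
1 [array([ 0.28,  0.6 , -0.82,  1.87,  0.55,  0.91,  1.91]), array([-1.09,  0.65,  1.15,  2.09, -0.77,  0.91, -2.01])]
14.65478527947234 [ 0.33 -0.04  1.24]
[527.32 108.33  88.08] [-1.15 -0.2   3.13] 14.374611135020665
[520.1  109.77  88.05] [-2.01 -0.17  2.74] 14.423977391627979
[512.69 110.21  88.04] [-1.62 -0.61  3.73] 14.346527408646823
[505.23 109.47  88.04] [-0.86 -0.64  3.96] 14.707603635288976
[497.94 107.64  88.05] [-0.57 -0.4   4.27] 14.416982375428926
[491.   104.73  88.01] [-1.41 -2.1   4.29] 14.51449422941962
[484.58 100.84  88.03] [-0.82 -2.32  4.77] 14.755405852537105
2.190779671967968 49.86602077773227 10.1083
```

View pics/p1.png

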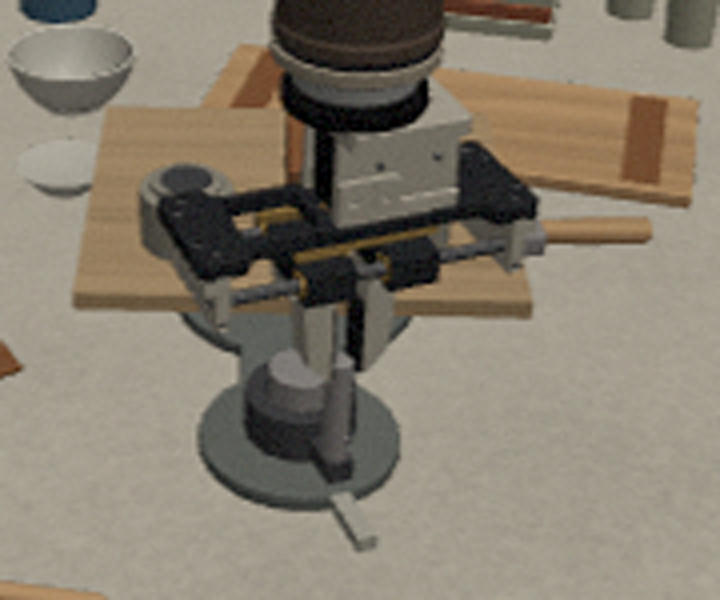

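```bash
python3 - <<'E'
from h import *
env.command_gripper(0.4,15)
o=env.observe();p=o["tool_pos"];env.move_l([p[0],p[1],200],v=150)
env.command_gripper(1.0,15)
q=down(np.pi/2)
for i,p in [(2,(580,-60,330)),(3,(580,-160,330)),(4,(500,-300,330))]:
    env.move_to(p,q); env.pause(.2); snap("wrist",f"w{i}")
print(env.observe()["time"])
E
```

```text
15.7583
```

View pics/w2.png

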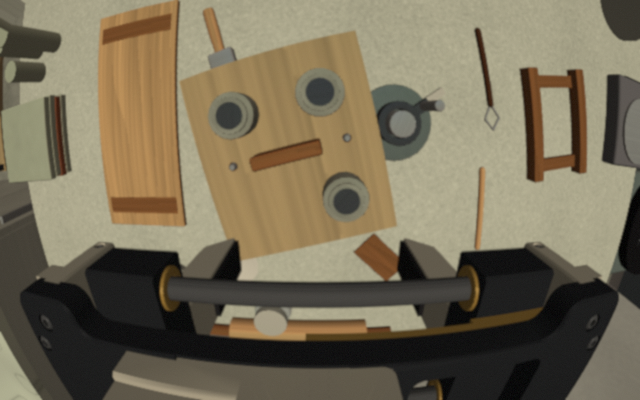

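View pics/w3.png

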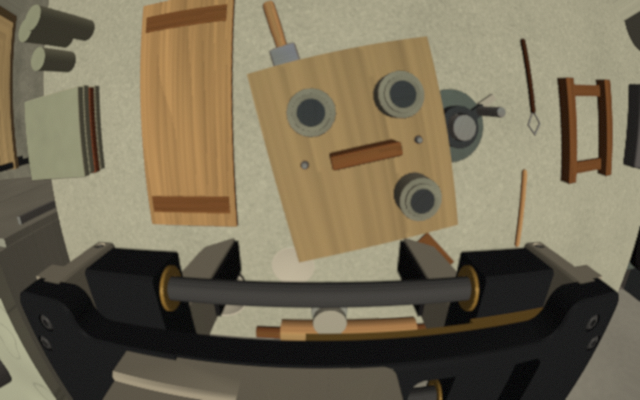

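View pics/w4.png

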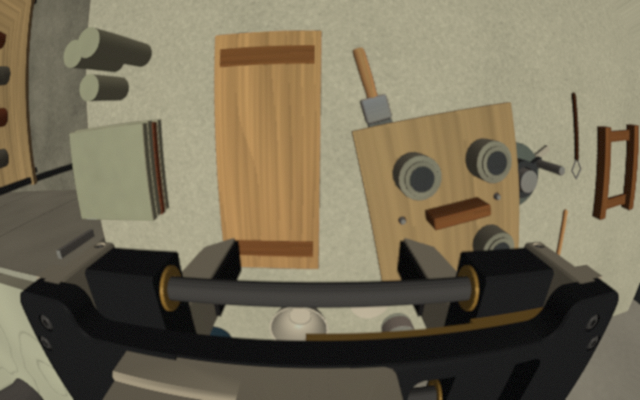

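```bash
cat > seg.py <<'E'
from h import *
L=lambda n:(lambda a:(a[:3],a[3:]))(np.load(f"pics/{n}.npy"))
def discs(bgr,box=(90,0,560,240)):
    """dark feet of cups"""
    g=cv2.cvtColor(bgr,cv2.COLOR_BGR2HSV).astype(int); m=((g[:,:,2]<78)&(g[:,:,1]<70)).astype(np.uint8)
    m=cv2.morphologyEx(m,cv2.MORPH_OPEN,np.ones((5,5),np.uint8))
    n,l,s,c=cv2.connectedComponentsWithStats(m); out=[]
    for k in range(1,n):
        if 200<s[k,4]<900 and s[k,2]<1.6*s[k,3] and s[k,3]<1.6*s[k,2] and box[0]<c[k][0]<box[2] and c[k][1]<box[3] and s[k,4]>.65*s[k,2]*s[k,3]: out.append(c[k])
    return np.array(out)
def cups(names,z=126):
    for n in names:
        d=discs(cv2.imread(f"pics/full_{n}.png") if n>"w5" or n[0]!="w" else cv2.imread(f"pics/{n}.png"))
        print(n,[(np.round(c,1),plane("wrist",c,z,L(n))[0][:2]) for c in d])
if __name__=="__main__":
    cups(["w0","w1","w2","w3","w4"])
    for n in ["w2","w3","w4"]:
        a=cv2.imread(f"pics/{n}.png");g=cv2.cvtColor(a,cv2.COLOR_BGR2HSV).astype(int)
        m=((g[:,:,0]<22)&(g[:,:,1]>75)&(g[:,:,2]>60)).astype(np.uint8)
        m=cv2.morphologyEx(m,cv2.MORPH_CLOSE,np.ones((3,3),np.uint8))
        cs,_=cv2.findContours(m,cv2.RETR_EXTERNAL,cv2.CHAIN_APPROX_NONE)
        for c in cs:
            if cv2.contourArea(c)>3000 or (cv2.boundingRect(c)[0]>500 and cv2.boundingRect(c)[3]>80):
                print(n,cv2.contourArea(c),cv2.boundingRect(c))
                ap=cv2.approxPolyDP(c,5,True)[:,0]; print(ap.tolist())
E
python3 seg.py
```

```text
w0 [(array([361.3, 182.1]), array([475.9 , -59.09])), (array([272.9, 202.4]), array([ 501.8, -169. ]))]
w1 [(array([256.8, 182.3]), array([476.05, -58.91])), (array([178.8, 202.5]), array([ 501.85, -169.34]))]
w2 [(array([319.7,  91.4]), array([476.16, -58.92])), (array([228.5, 115.3]), array([ 501.71, -169.07])), (array([346.1, 201.1]), array([609.84, -25.76]))]
w3 [(array([402.5,  93.7]), array([476.11, -59.1 ])), (array([310.3, 112.1]), array([ 501.58, -169.27])), (array([422.1, 200.9]), array([610.02, -25.6 ]))]
w4 [(array([111.6,  89.4]), array([ 371.76, -583.37])), (array([496.7, 162.5]), array([475.86, -58.73])), (array([421.6, 179. ]), array([ 501.72, -169.02]))]
w2 3748.5 (209, 308, 333, 33)
[[541, 308], [405, 331], [368, 328], [364, 320], [288, 320], [274, 336], [260, 332], [251, 318], [234, 317], [228, 325], [214, 323], [209, 334], [270, 340], [412, 336], [524, 320]]
w2 726.0 (568, 69, 19, 105)
[[575, 69], [568, 70], [576, 75], [575, 171], [581, 173], [586, 112], [582, 70]]
w2 1826.5 (526, 67, 50, 115)
[[528, 67], [532, 180], [540, 181], [546, 170], [572, 170], [575, 156],
[... 947 characters left out ...]
 0]]
w4 886.0 (596, 127, 34, 93)
[[628, 129], [598, 127], [605, 128], [600, 219], [607, 208], [624, 207], [625, 194], [608, 196], [610, 143], [628, 140]]
w4 383.5 (626, 125, 14, 85)
[[637, 125], [631, 125], [628, 209], [639, 154]]
w4 20509.5 (352, 102, 168, 180)
[[509, 102], [352, 131], [382, 281], [400, 280], [399, 246], [405, 239], [432, 246], [455, 270], [460, 253], [473, 250], [475, 235], [486, 225], [508, 233], [518, 247], [519, 177]]
w4 23734.5 (214, 30, 108, 239)
[[216, 35], [222, 239], [238, 242], [240, 266], [317, 268], [321, 31]]
w4 5043.0 (0, 0, 37, 188)
[[32, 0], [0, 0], [0, 66], [10, 72], [0, 85], [0, 114], [7, 114], [0, 149], [8, 155], [0, 187], [27, 177], [36, 182], [28, 117]]
```

```bash
python3 - <<'E'
from seg import *
x=meet([ray("wrist",p,L(n)) for n,p in (("w4",(317.5,268)),("w2",(185,224)),("w3",(236.5,226)))]);print("TR near",x)
x=meet([ray("wrist",p,L(n)) for n,p in (("w2",(113,224)),("w3",(152,224)))]);print("far",x)
print(plane("wrist",[(216,34),(321,31),(317.5,268)],12,L("w4")))
print(plane("wrist",[(113,224),(185,224)],12,L("w2")));print(plane("wrist",[(152,224),(236.5,226)],12,L("w3")))
a=cv2.imread("pics/w4.png");cv2.imwrite("pics/z4.png",cv2.resize(a[20:275,205:330],None,fx=2.3,fy=2.3))
E
```

```text
TR near (array([ 689.75, -300.73,    8.28]), [np.float64(1.0185763673759396), np.float64(2.0350229273609437), np.float64(1.024551581154327)])
far (array([ 695.39, -477.6 ,   -2.3 ]), [np.float64(0.5898182713807869), np.float64(0.5898182713808348)])
[[ 288.17 -463.11   12.  ]
 [ 292.93 -296.42   12.  ]
 [ 688.82 -300.98   12.  ]]
[[ 690.4  -465.74   12.  ]
 [ 686.19 -298.09   12.  ]]
[[ 689.19 -468.33   12.  ]
 [ 689.39 -299.88   12.  ]]
```

View pics/z4.png

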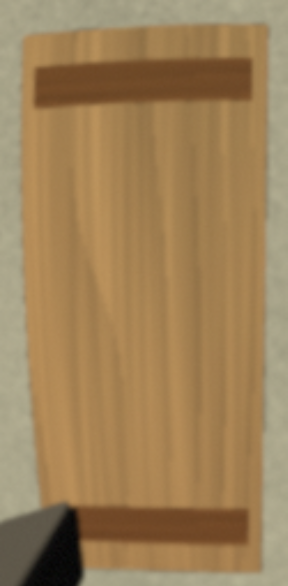

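```bash
cat > s2.py <<'E'
from seg import *
import sys
dx=float(sys.argv[1]); idx=int(sys.argv[2])
exp=[(501.7,-169.1),(476,-59),(609.9,-25.7)][idx]
env.command_gripper(1.0,18)
env.move_to((580,-100,330),down(np.pi/2)); env.pause(.2)
b,po=snap("wrist",f"x_pick{idx}")
ps=np.array([plane("wrist",c,126,po)[0][:2] for c in discs(b)]); print(ps)
d=np.hypot(*(ps-exp).T); 
assert d.min()<60,d
p=ps[d.argmin()]; print("pick",p,"t",env.observe()["time"])
q=[down(1.81),down(-1.33)]
tgt=np.array([489.5+dx,-382-.01*dx])
js=[solver.inverse_kinematics([*p,106],k) for k in q]; jt=[solver.inverse_kinematics([*tgt,37],k) for k in q]
print(js,jt)
k=min((i for i in (0,1) if js[i] is not None and jt[i] is not None),key=lambda i:max(abs(js[i][6]),abs(jt[i][6])))
q=q[k]
env.move_to([*p,190],q); env.pause(.2)
env.move_l([*p,106],v=120); o=env.observe(); print(o["tool_pos"],o["force"])
env.command_gripper(0.0,18); o=env.observe(); print("grip",o["grip_width"]*92,o["force"])
if not 55<o["grip_width"]*92<64: sys.exit("bad grip")
env.move_l([*p,200],v=120); o=env.observe(); print("lifted",o["grip_width"]*92,o["force"])
env.move_l([*tgt,200],v=250); env.pause(.2)
env.move_l([*tgt,42],v=120); env.pause(.2);f0=env.observe()["force"][2]
for z in (39,38,37,36,35,34,33,32):
    env.move_l([*tgt,z],v=30); env.pause(.1); f=env.observe()["force"][2]; print(z,f-f0,env.observe()["tool_pos"][2])
    if f-f0>1.5: break
env.command_gripper(0.9,18); env.pause(.2)
env.move_l([*tgt,150],v=150); print("t",env.observe()["time"])
E
python3 s2.py -100 0
```

```text
[[ 476.01  -59.07]
 [ 501.65 -169.08]
 [ 609.76  -25.61]]
pick [ 501.65 -169.08] t 17.0917
[array([ 0.86,  0.58, -0.9 ,  1.89,  0.55,  0.95,  1.51]), array([ 0.43,  0.43, -0.27,  1.92,  0.15,  0.81, -1.25])] [array([ 1.23,  0.67, -0.8 ,  1.91,  0.65,  0.84,  1.9 ]), array([ 0.83,  0.54, -0.21,  1.94,  0.17,  0.67, -0.82])]
[ 502.14 -169.12  106.55] [-1.18  0.27  0.28]
grip 59.27690603222395 [-1.16 -0.32  2.31]
lifted 59.51748577940781 [ 0.18  0.92 -2.27]
39 0.17161228937616024 38.936104219243404
38 -0.8695159546125184 37.976488745671766
37 0.0979872428029327 36.9593729783052
36 4.185537960840362 36.16740342153199
t 27.975
```

```bash
python3 s2.py 0 1 && python3 s2.py 100 2
```

```text
[[ 407.57 -337.4 ]
 [ 476.05  -58.93]
 [ 609.99  -25.6 ]]
pick [476.05 -58.93] t 30.4583
[array([ 0.71,  0.51, -0.93,  2.  ,  0.52,  0.89,  1.31]), array([ 0.26,  0.36, -0.32,  2.03,  0.16,  0.77, -1.48])] [array([ 1.06,  0.76, -0.76,  1.72,  0.63,  0.93,  1.86]), array([ 0.69,  0.63, -0.17,  1.75,  0.15,  0.77, -0.88])]
[476.53 -58.88 106.51] [ 0.01  0.05 -0.14]
grip 59.287499410362614 [-0.51  0.03  2.88]
lifted 59.327749847426674 [-0.43 -0.32 -1.69]
39 -0.20037953146904686 38.93333095097676
38 0.11657491286951527 38.00511253058535
37 0.6532276071113701 36.990880820125604
36 4.458422362036327 36.26032057640184
t 41.8417
[[ 407.56 -337.4 ]
 [ 491.72 -337.81]
 [ 609.97  -25.7 ]]
pick [609.97 -25.7 ] t 44.4
[array([ 0.53,  0.7 , -0.91,  1.69,  0.62,  1.07,  1.24]), array([ 0.14,  0.54, -0.27,  1.72,  0.17,  0.9 , -1.53])] [array([ 0.95,  0.88, -0.81,  1.49,  0.69,  1.07,  1.81]), array([ 0.61,  0.74, -0.19,  1.52,  0.16,  0.89, -0.96])]
[610.5  -25.57 106.68] [-0.58  0.15 -0.07]
grip 59.56140370321621 [-0.83  0.39  1.18]
lifted 59.36815956743487 [ 0.15 -0.88 -0.95]
39 0.7285663611910336 38.905921591428914
38 0.1580793761009871 38.00748367465798
37 -0.39882640562622074 36.96730276758339
36 3.74772383795906 36.25831835571956
t 55.9667
```

```bash
python3 - <<'E'
from h import *
env.command_gripper(1.0,18)
q=down(np.pi/2)
for i,p in [(5,(540,-280,330)),(6,(580,-100,330)),(7,(500,330,330)),(8,(500,430,330))]:
    env.move_to(p,q); env.pause(.2); snap("wrist",f"w{i}")
snap("top","t8")
print(env.observe()["time"])
E
```

```text
62.4833
```

View pics/w5.png

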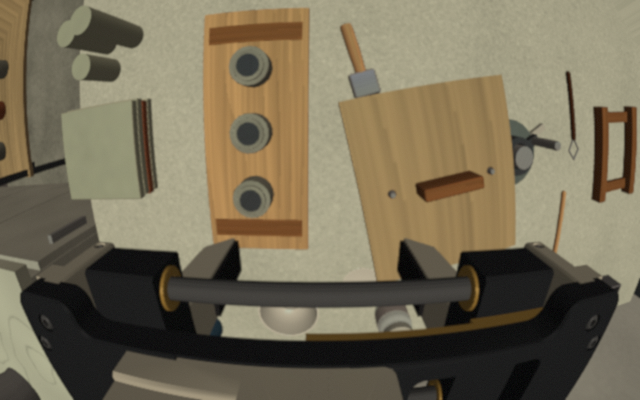

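View pics/w6.png

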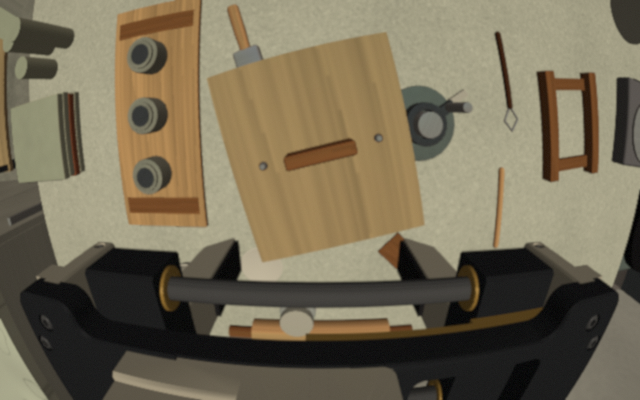

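View pics/w7.png

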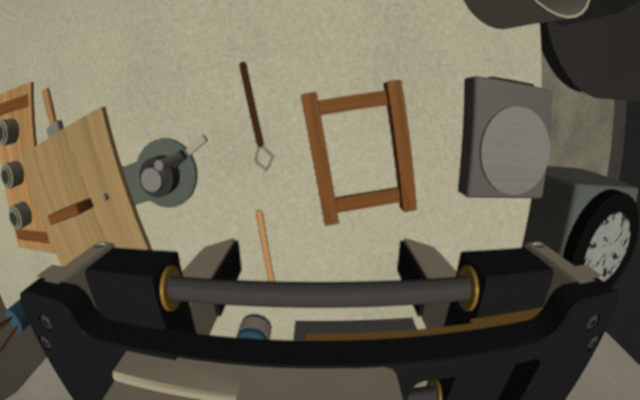

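View pics/w8.png

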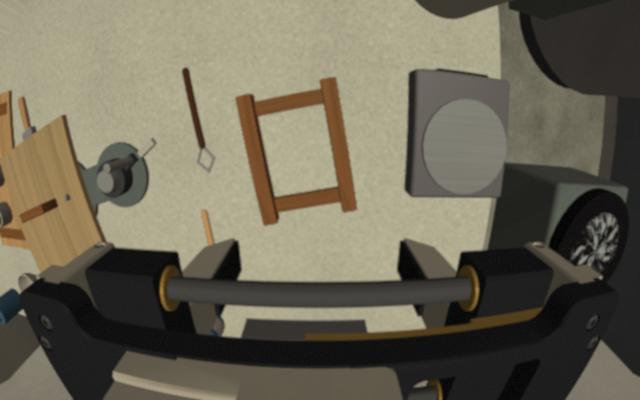

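```bash
python3 - <<'E'
from seg import *
for n in ("w7","w8"):
    a=cv2.imread(f"pics/{n}.png");x0={"w7":295,"w8":230}[n]
    cv2.imwrite(f"pics/z{n}.png",cv2.resize(a[70:230,x0:x0+135],None,fx=4,fy=3.7,interpolation=cv2.INTER_CUBIC))
a=cv2.imread("pics/w6.png");cv2.imwrite("pics/zw6.png",cv2.resize(a[120:185,250:400],None,fx=5,fy=5,interpolation=cv2.INTER_CUBIC))
for n in("w5","w6"):
  p=np.array([plane("wrist",c,56,L(n))[0][:2] for c in discs(cv2.imread(f"pics/{n}.png"))]);print(n,p, p-[489.5,-382])
E
```

```text
w5 [[ 389.73 -382.01]
 [ 363.68 -636.97]
 [ 489.9  -382.6 ]
 [ 589.97 -383.95]] [[ -99.77   -0.01]
 [-125.82 -254.97]
 [   0.4    -0.6 ]
 [ 100.47   -1.95]]
w6 [[ 389.73 -382.11]
 [ 489.93 -382.79]
 [ 590.09 -384.44]] [[-99.77  -0.11]
 [  0.43  -0.79]
 [100.59  -2.44]]
```

View pics/zw7.png

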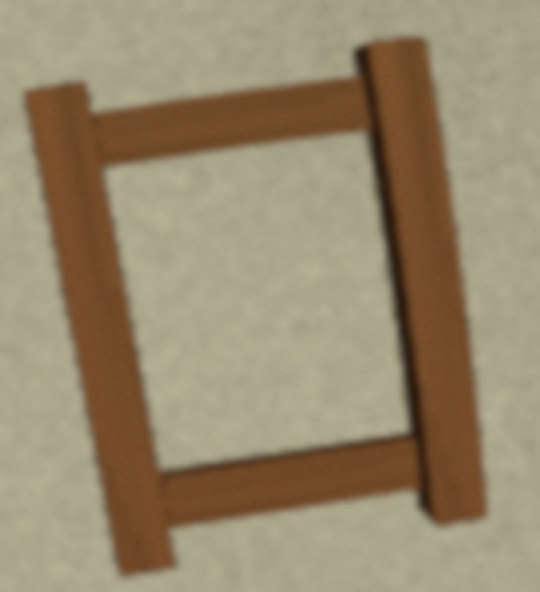

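View pics/zw8.png

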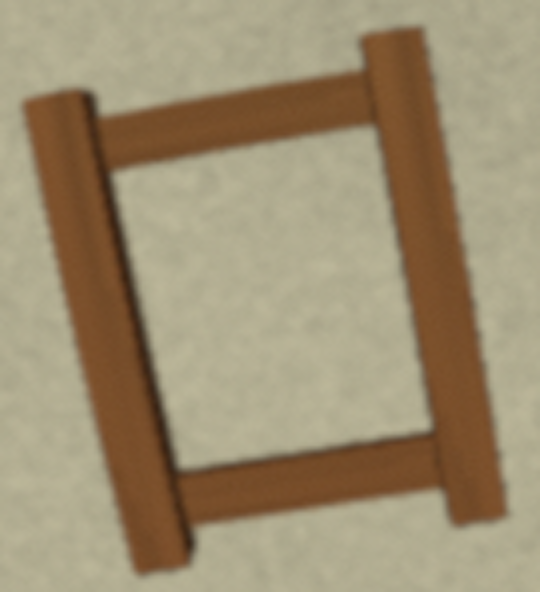

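View pics/zw6.png

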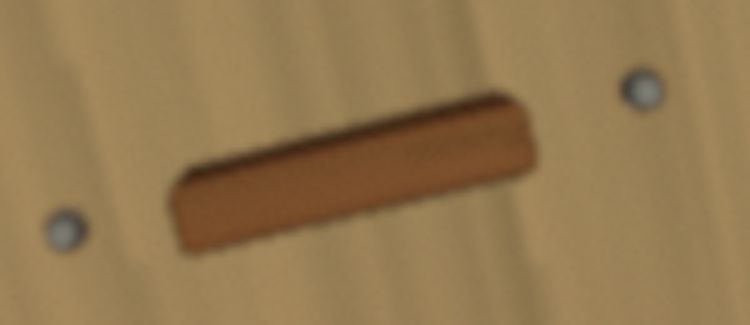

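```bash
python3 - <<'E'
from seg import *
f7=lambda x,y:(295+x/4-.5+.125,70+y/3.7-.5+.13); f8=lambda x,y:(230+x/4-.4,70+y/3.7-.4)
A=[(55,87),(147,571),(398,41),(461,518)];B=[(54,97),(162,569),(392,33),(478,518)]
X=[]
for a,b in zip(A,B):
    x,r=meet([ray("wrist",f7(*a),L("w7")),ray("wrist",f8(*b),L("w8"))]);print(x,np.array(r))
for n,f,S in(("w7",f7,A),("w8",f8,B)):
    P=plane("wrist",[f(*s) for s in S],30,L(n))[:,:2];print(n,P,P.mean(0),[np.arctan2(*(P[i]-P[i+1])[::-1]) for i in(0,2)],np.arctan2(*(P[1]-P[3])[::-1]))
    d=P[0]-P[1];e=P[0]-P[2];print(np.linalg.norm(d),[(np.arctan2((P[i]-P[i+1])[1],(P[i]-P[i+1])[0]))%np.pi for i in(0,2)])
f6=lambda x,y:(250+x/5-.4,120+y/5-.4)
c=plane("wrist",[f6(359,176)],126,L("w6"))[0];print("rib",c)
e=plane("wrist",[f6(192,253),f6(537,168)],126,L("w6"));print("rib edge",np.diff(e,axis=0),np.arctan2(e[1,1]-e[0,1],e[1,0]-e[0,0])-np.pi/2)
p=plane("wrist",[f6(65,231),f6(643,90)],90,L("w6"));print("pins",p.mean(0),np.arctan2(p[1,1]-p[0,1],p[1,0]-p[0,0])-np.pi/2)
x=[meet([ray("wrist",f6(*a),L("w6")),ray("wrist",b,L("w2"))]) for a,b in ()]
E
```

```text
[393.72 312.71  23.85] [0.49 0.49]
[598.94 348.22  26.89] [0.19 0.19]
[371.73 440.96  30.63] [0.2 0.2]
[573.62 475.5   31.9 ] [0. 0.]
w7 [[393.61 312.92]
 [597.97 348.1 ]
 [371.46 441.11]
 [574.24 476.11]] [484.32 394.56] [np.float64(-2.9711228842455077), np.float64(-2.9707108779104656)] -1.3874806630160548
207.37221850631423 [np.float64(0.17046976934428537), np.float64(0.1708817756793275)]
w8 [[394.57 314.24]
 [597.56 348.77]
 [371.86 440.97]
 [574.24 475.7 ]] [484.56 394.92] [np.float64(-2.9730774530578916), np.float64(-2.9716703304610252)] -1.3890654300082932
205.90504360983877 [np.float64(0.1685152005319015), np.float64(0.16992232312876787)]
rib [552.38 -99.32 126.  ]
rib edge [[-20.76  83.38   0.  ]] 0.24405645957034938
pins [ 552.56 -100.95   90.  ] 0.2403984674012516
```

```bash
python3 - <<'E'
from h import *
c=np.array([552.2,-99.7]);r=np.array([484.4,394.7])
for k in (0,np.pi):
    print([solver.inverse_kinematics([*p,z],down(a+k)) for p,z,a in((c,105,.242),(c,250,.242),(r,250,.17),(r,65,.17))])
E
```

```text
[array([ 0.6 ,  0.57, -0.73,  1.82,  0.46,  0.93, -0.1 ]), array([ 0.68,  0.43, -0.83,  1.64,  0.34,  1.22,  0.01]), array([-0.3 ,  0.51, -0.73,  1.49,  0.35,  1.27, -0.89]), array([-0.36,  0.68, -0.63,  1.69,  0.48,  0.93, -1.01])]
[array([-0.64,  0.72,  1.15,  1.92, -0.78,  1.04, -2.04]), array([-0.69,  0.49,  1.16,  1.75, -0.48,  1.23, -2.31]), array([-0.07,  0.72, -1.25,  1.47,  0.68,  1.44,  1.99]), array([-0.07,  0.95, -1.22,  1.67,  0.94,  1.23,  1.79])]
```

```bash
python3 - <<'E'
from h import *
c=np.array([552.2,-99.7]);q=down(.242)
env.command_gripper(0.7,10)
env.move_to([*c,200],q); env.pause(.2); env.move_l([*c,105],v=100); env.pause(.2)
f0=env.observe()["force"];print(env.observe()["tool_pos"],f0)
env.command_gripper(0.0,8); env.pause(.3); o=env.observe(); print("grip",o["grip_width"]*92,o["force"]-f0,o["tool_pos"],o["ft_torque"])
ux=np.array([np.cos(.242),np.sin(.242)]);print("along jaw",(o["force"]-f0)[:2]@ux)
snap("side","r1",(270,140,450,290),4)
print(o["time"])
E
```

```text
[552.5  -99.8  105.53] [0.88 0.49 0.58]
grip 17.860013262876272 [ 0.78  0.28 -1.59] [552.29 -99.65 105.02] [ 0.02 -0.32 -0.09]
along jaw 0.8227050325153835
67.7167
```

View pics/r1.png

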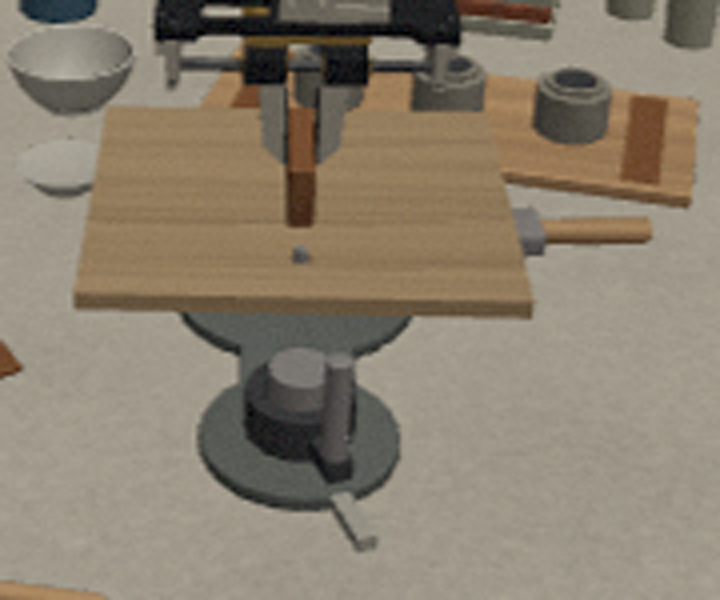

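Rib held centred (17.9 mm) with almost no side force, and the post in line with the white mark. Now grip firmly and lift slowly.

```bash
python3 - <<'E'
from h import *
c=np.array([552.2,-99.7])
env.command_gripper(0.0,55); env.pause(.3); o=env.observe(); print(o["force"],o["grip_width"]*92)
for z in (110,116,124,135):
    env.move_l([*c,z],v=30); o=env.observe(); print(o["tool_pos"],o["force"],o["ft_torque"])
env.pause(.3)
snap("side","r2",(270,140,450,290),4); snap("wrist","r2w")
print(o["time"])
E
```

```text
[ 1.5   0.42 -1.32] 17.29963716310838
[552.01 -99.73 110.08] [ 1.38  0.44 -4.33] [ 0.1  -0.41 -0.05]
[552.02 -99.8  116.17] [ 0.69  0.54 -4.93] [ 0.06 -0.37 -0.01]
[552.01 -99.83 124.14] [ 0.33 -0.77 -4.59] [-0.02 -0.08  0.04]
[552.27 -99.75 135.16] [-0.11  0.51 -4.85] [-0.   -0.13 -0.  ]
69.8833
```

View pics/r2.png

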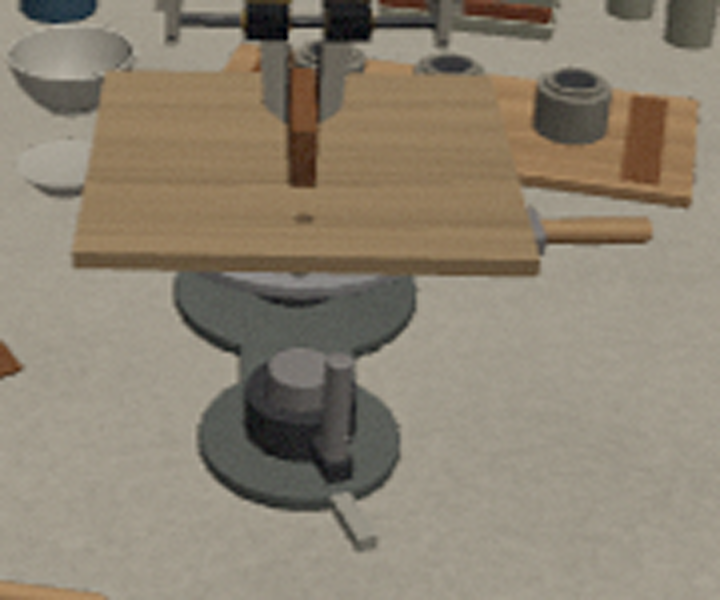

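```bash
python3 - <<'E'
from h import *
c=np.array([552.2,-99.7]);r=np.array([484.4,394.7])
env.move_l([*c,240],v=80)
env.move_l([*r,240],rot=down(.17),v=150); env.pause(.3)
env.move_l([*r,85],v=80); env.pause(.3)
f0=env.observe()["force"][2]
snap("side","r3",(200,180,520,400),2.4)
for z in (75,70,68,67,66,65,64):
    env.move_l([*r,z],v=25);env.pause(.1);o=env.observe();print(z,o["tool_pos"],o["force"][2]-f0,o["ft_torque"])
    if o["force"][2]-f0>2.5: break
snap("side","r4",(200,180,520,400),2.4); print(o["time"])
E
```

```text
75 [484.42 394.84  75.1 ] -0.0667037105795023 [-0.01 -0.14  0.01]
70 [484.37 394.75  70.01] -1.1422395674566772 [-0.04 -0.15  0.  ]
68 [484.4  394.69  68.  ] -0.6816533179018283 [ 0.01 -0.09  0.05]
67 [484.4  394.7   67.01] -0.46885527296439644 [-0.01 -0.1   0.05]
66 [484.37 394.7   65.99] -0.05714207807707794 [-0.01 -0.11 -0.01]
65 [484.5  394.83  65.08] 0.22744429125962018 [ 0.03 -0.13  0.01]
64 [484.47 394.84  65.02] 10.170505186941295 [-0.6   0.36 -0.04]
80.8083
```

View pics/r4.png

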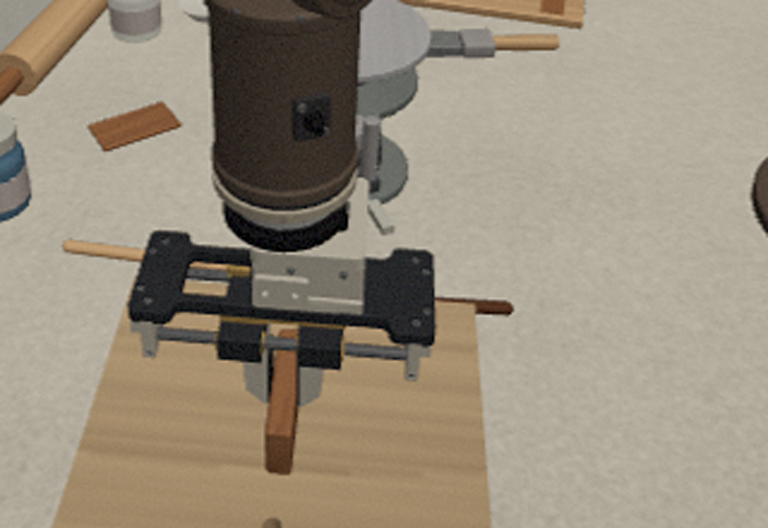

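```bash
python3 - <<'E'
from h import *
env.move_l([484.4,394.7,65],v=25)
env.command_gripper(0.5,20); env.pause(.2); env.move_l([484.4,394.7,250],v=120)
q=down(np.pi/2); env.move_to((520,370,330),q);env.pause(.3);snap("wrist","f1")
env.move_to((560,-180,330),q);env.pause(.3);snap("wrist","f2");snap("top","f3"); print(env.observe()["time"])
E
```

```text
87.65
```

View pics/f1.png

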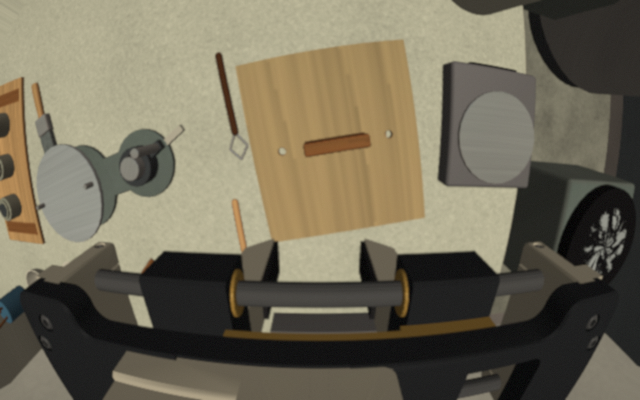

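View pics/f2.png

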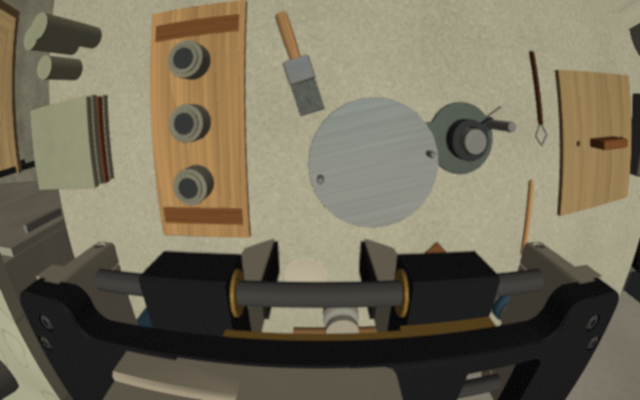

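View pics/f3.png

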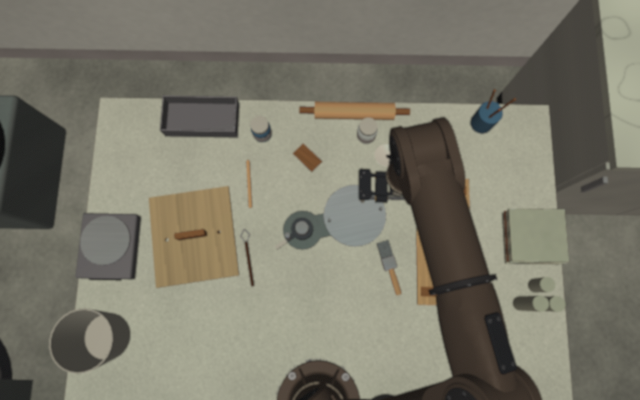

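```bash
python3 - <<'E'
from seg import *
h=plane("wrist",[(282,152),(389,134)],42,L("f1"));print("bat centre",h.mean(0),"ang",np.arctan2(h[1,1]-h[0,1],h[1,0]-h[0,0])-np.pi/2,"span",np.linalg.norm(h[1]-h[0]))
a=cv2.imread("pics/f1.png");g=cv2.cvtColor(a,cv2.COLOR_BGR2HSV).astype(int)
m=((g[:,:,0]<22)&(g[:,:,1]>75)&(g[:,:,2]>90)).astype(np.uint8);m[:, :200]=0;m[245:]=0
c=max(cv2.findContours(m,0,1)[0],key=cv2.contourArea);ap=cv2.approxPolyDP(c,8,True)[:,0];print(ap.tolist())
P=plane("wrist",ap,42,L("f1"))[:,:2];print(P,P.mean(0))
p=np.array([plane("wrist",c,56,L("f2"))[0][:2] for c in discs(cv2.imread("pics/f2.png"))]);print("cups",p-[489.5,-382])
p=plane("wrist",(511,127),99,L("f2"))[0];k=plane("wrist",(475,141),60,L("f2"))[0];d=p-k;print("post",p,k,np.hypot(*d[:2]),np.arctan2(d[1],d[0]))
E
```

```text
bat centre [485.6  393.98  42.  ] ang 0.17561214169813733 span 160.53697539620728
[[403, 40], [236, 66], [274, 241], [424, 216]]
[[327.8  492.9 ]
 [368.48 247.97]
 [642.12 297.19]
 [600.05 538.88]] [484.62 394.23]
cups [[-99.93  -0.06]
 [  0.46  -0.7 ]
 [100.44  -2.14]]
post [485.63  98.36  99.  ] [513.75  58.36  60.  ] 48.89299027555716 2.1835481126544156
```

```bash
python3 - <<'E'
from h import *
print(ticket.job_done(), env.observe()["time"])
E
```

```text
the job is handed in; nothing more can be done
the job is handed in; nothing more can be done
```

I turned the collar to its locked mark and moved all three cups (the fourth was absent) to the ware board, gripping each at 18 N. I then lifted the bat straight off its pins by the rib and laid it on the bat rest. The job was handed in at about 88 s of the 210 s allowed.

Last checks from the pictures:
- **Collar:** the post stands at 2.18 rad against a mark I measured at about 2.19 rad, both in the world frame.
- **Cups:** they stand at about −100, 0 and +100 mm along the board, within 3 mm across its centre line, foot up.
- **Bat:** its centre is within about 1.5 mm of the rest's centre, its sides within about 0.01 rad of square, and it touched down at the expected height.
- **Bystanders:** the other things on the table look unmoved; I checked this by eye only.

**Disagreements:**
- Heights triangulated from the farther edges of the ware board came out 4 to 14 mm below the stated 12 mm. Those of two rest-batten points came out 3 to 6 mm below the stated 30 mm. I settled both by the touch-down force, which matched the stated heights.
- The collar axis I measured was about 2 mm from where the stand's geometry puts it, well within tolerance.

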